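Clamp a bearing cover under the roller hold-down of a greasing fixture

ROBOT

A 6-joint arm with a two-finger parallel gripper is mounted at the origin on the work surface. World frame = base frame: x ahead of the robot, y to its left, z up, the work surface at z = 0. Lengths are in m, angles in rad, forces in N, time in s.
With the tool pointing down it reaches from about 0.35 to 0.85 m from the base axis. Payload 8.1 kg.
Tool frame: the origin (TCP) lies at the centre of the arm's flange, where the gripper is bolted on; the fingertips stand 186 mm ahead of it and the grasp point (between the pads) lies 167 mm ahead of it (robot.nose_length is the distance from the TCP to the fingertips, in m); z points along the fingers, x is the direction in which the jaws open and shut, and the axes are right-handed (so a half turn about z gives the same grasp; the last joint's range is limited). The gripper opens to 93 mm and grips with 3 to 60 N. Pads are 15 mm wide; open, the fingers measure 128 mm over their backs; the gripper's body (75 mm by 188 mm) begins 65 mm behind the grasp point.
Start: joints at [-1.297, 0.13, 1.488, -0, 1.523, -0.085], TCP at [0.211, -0.562, 0.405] pointing down, gripper open.
Joint ranges: [-2.96, 2.96], [-0.89, 2.26], [0.02, 2.5], [-1.34, 4.48], [0, 2.73], [-2.66, 2.66]. Speed limits (rad/s): [2.39, 2.39, 2.79, 3.14, 3.14, 3.14].

INTERFACE

Orientations are given as a rotation vector (axis times angle).
In Python, from plant import robot gives the robot as it stands.
- The arm moves only by the tool arm_command, never from a script. Its argument "motion" is a list of rows, each an object with "slide": the shift along the tool's x, y, z each as a share of 0.4 m, from -1 to 1, a list of three; "turn": the turn, a rotation vector about the tool's x, y, z each as a share of 0.5 rad, from -1 to 1, a list of three. A call has exactly 5 rows; each row shifts and turns the commanded pose from where the row before left it, along the tool's axes as they then stand; what a row does not reach is not made up. A row lasts 1/12 s, in which the tool goes at most 41.7 mm and 7.16 degrees, less where a joint would pass 70% of its speed; a pose out of reach is approached as far as the arm can. A call with a number of a shift or a turn outside -1 to 1 is refused whole. A call with a gripper value outside its range is refused whole. "gripper" is the opening in per cent of the stroke, from 0 (shut) to 100 (fully open), set as the call begins (left out, the last holds). The fingers move at their own pace and stop on an object; "grip_force" is the grip in N (left out, the last holds). Time passes only in rows, so rows that do not move let the fingers close, or fill a call up. It gives the time, the measured TCP pose, the force and the opening at its end, in the units of the state.
- robot.read_state(): the state, without advancing time (a new reading comes with each control period).
- robot.read_camera(name): name is "side" or "top" or "wrist"; returns a dict with "pixels" (480x640x3 uint8, blue, green, red), "intrinsics" (3x3 intrinsics, pixels), "D" ([k1, k2, p1, p2, k3] as OpenCV has them; the pictures are not rectified), "T" (4x4, takes a point from camera to world coordinates). Camera axes: x right, y down, z forward; pixel columns grow to the right and rows downward; lengths in m; the calibration is good to about 2 mm. A picture is of the moment at which its call begins. There is no depth.
- robot.close_job(): hands the job in, once; it reports no verdict.
The state is a dict: "t": time; "q": joint angles; "dq": joint speeds; "joint_torque": joint torques, N m; "tool_pos": TCP position; "orientation": TCP orientation; "force": force on the tool from outside, world axes, zero at the start; "wrist_torque": the same for the moment, N m; "opening": finger opening in m.
Only numpy, scipy, OpenCV 4.12 (cv2) and the standard library are available. Lean on these libraries where they do the work, as an engineer would, in place of code of your own. Each camera call takes 0.05 s, during which the arm holds its last target.

TASK

Clamp the loose bearing cover in the greasing fixture: lay it on the jig plate and slide it tongue first between the guide rails, letting the tongue push up the sprung roller arm, until the end of the tongue comes up against the stop screw. Feel for the stop gently, never ramming it or forcing the cover against the fixture, and let go with the tongue still pressed lightly on the stop and the roller bearing down on it. Leave the crown gear, the grease jar and the screwdriver where they are.

Things in the scene. Friction and masses are not known exactly. Their poses are not given: they have to be found in the camera images.
- cover_mid (a point): centre of the bearing cover's hub, half-way up (18 mm above its underside). The cover is one loose cast-aluminium part, about 0.24 kg, lying flat: a round hub 48 mm in diameter and 36 mm high with a bearing in its top, and a flat tongue from the hub's foot, undersides level. x points along the tongue, z up. Beside the hub (+y, -y) it is free down to the foot.
- tongue_end (a point): middle of the end face of the cover's tongue, 100 mm from the hub's axis along x, 5 mm above the cover's underside; axes as cover_mid. The tongue is 40 mm wide and 10 mm thick, with square edges; two low ribs (to 20 mm above the underside) stiffen its root as far as 42 mm from the hub's axis.
- fixture: greasing fixture fixed to the bench: bare aluminium jig plate 260 (x) by 110 mm (y), 12 mm thick; origin at the centre of its underside, z up. The cover slides in along +x, underside on the plate, tongue leading, on the centre line y = 0. Towards -x, from x = -130 to -15 mm, the plate is bare; the rails and arm stand beyond. The arm's pivot cheeks (x = 95 to 121 mm) are 42 mm high. Over 50 N on it in all marks it.
- rail_mouth (a point): point on top of the jig plate, 12 mm above the bench, half-way between the ends of two steel guide rails 8 mm high; axes as the fixture. The rails run straight along x from here for 50 mm, 43 mm apart (1.5 mm free on each side of the tongue); before this point, towards -x, their mouths flare out over 12 mm to 57 mm apart. This point is at x = -2 mm in the fixture.
- stop_block: the steel stop block between the rails, 16 (x) by 18 by 12 mm, origin at the middle of its front face's lower edge, at x = 66 mm in the fixture, on the jig plate. A stop screw (end 9 mm across, 5 mm above the plate, on the centre line) sticks out of it along -x by 4 to 34 mm as the fitter has set it, which these poses do not tell: feel for it. A push of over about 15 N would shift it.
- roller_axle (a point): centre of the white nylon roller (18 mm in diameter, 16 mm wide, turns freely) at the end of the hold-down arm, at x = 20 mm on the fixture's centre line. At rest its underside hangs 5.5 mm above the jig plate, 4.5 mm below the top of a tongue lying there. The tongue's end pushed along +x lifts it; the roller then rolls along the tongue's top.
- hold_down (a joint): angle in rad of the sprung hold-down arm about its pivot, 88 mm beyond the roller: 0 at rest, growing as the roller rises, about 0.05 with the roller on top of the tongue, at most 0.6. Its spring presses with about 6 N at the roller at rest and 7 to 8 N on the tongue; pushing the tongue under it takes about 12 to 20 N along the plate, sliding on about 2 to 6 N.
- gear_mid (a point): middle of the crown gear lying on the bench, a toothed steel ring 62 mm in diameter and 14 mm high; leave it alone
- tin: clear grease jar with a white lid, 64 mm in diameter and 60 mm high, origin at the centre of its underside; leave it alone
- driver: screwdriver lying on the bench; leave it alone
Mind the look-alikes: they are no part of the job. Of the things that look like the part that bears cover_mid, take the one that is farthest to the robot's right at the start.

How it is judged:
By the outcome, as a careful person would: the job done as asked, in the order asked, and still so for the second after the job is handed in, with the robot touching nothing.
It also fails if it takes over 67 s, if anything falls off the work surface, if the arm or the gripper's body presses on something with over 40 N, if the wrist force passes 120 N, or if a joint passes its speed limit or range.

## Working session

There is one attempt and no reset: what is moved stays moved. The work goes in short steps, Python scripts to look and compute and a tool call to move; the robot and the scene stay as the last step left them, time stands still between calls to the robot, and variables do not carry over. Pictures are saved under pics/ and viewed, and the job is handed in when it is done.

Besides the shell and the picture viewer there is one more tool, called after "Emit:" by a JSON object that holds its "name" and its "arguments", one argument or row to a line. arm_command: Moves the arm, as the interface text tells. Shift numbers are shares of 0.4 m and turn numbers shares of 0.5 rad, none past 1 either way. Its arguments: {"type":"object","properties":{"motion":{"type":"array","items":{"type":"object","properties":{"slide":{"type":"array","items":{"type":"number"}},"turn":{"type":"array","items":{"type":"number"}}}}},"gripper":{"type":"number"},"grip_force":{"type":"number"}},"required":["motion"]}

```bash
ls; mkdir -p pics; python3 - <<'E'
from plant import robot
import cv2
for n in ["side","top","wrist"]:
    c=robot.read_camera(n); cv2.imwrite(f"pics/{n}0.png",c["pixels"]); print(n,c["intrinsics"],c["D"],c["T"])
print(robot.read_state())
E
```

```text
pics
side [[496.86133909   0.         320.91164677]
 [  0.         496.86133909 244.49947146]
 [  0.           0.           1.        ]] [-0.04182471  0.          0.          0.          0.        ] [[-0.98741225 -0.0843902   0.13377348  0.39547759]
 [-0.15815808  0.51742665 -0.84098495  0.98189291]
 [ 0.00175292 -0.85155619 -0.52426041  0.66353544]
 [ 0.          0.          0.          1.        ]]
top [[590.71694311   0.         317.06023405]
 [  0.         590.71694311 237.46489411]
 [  0.           0.           1.        ]] [-0.02882677  0.          0.          0.          0.        ] [[ 0.0073465  -0.99086784  0.13463638  0.40002676]
 [-0.99982549 -0.00496589  0.01800907  0.01123519]
 [-0.01717602 -0.13474519 -0.99073141  1.21742248]
 [ 0.          0.          0.          1.        ]]
wrist [[331.19224624   0.         314.15337283]
 [  0.         331.19224624 239.51158901]
 [  0.           0.           1.        ]] [-0.00582818  0.          0.          0.          0.        ] [[ 0.35176557 -0.89749806 -0.26600415  0.28576176]
 [-0.93608559 -0.33792522 -0.09772573 -0.53442594]
 [-0.00218086  0.2833792  -0.95900546  0.38275571]
 [ 0.          0.          0.          1.        ]]
{'t': 0.15, 'q': array([-1.29741171e+00,  1.30993561e-01,  1.48901398e+00, -8.50490648e-06,
        1.52295273e+00, -8.54146507e-02]), 'dq': array([-3.40379893e-04, -3.63143122e-04, -3.31962734e-03,  6.12389733e-04,
       -7.41816613e-04, -2.82847646e-05]), 'joint_torque': array([ 1.47115825e-03, -5.60474932e+01, -4.92335737e+01,  7.68747926e-02,
        3.05534236e-02, -1.29728874e-04]), 'tool_pos': array([ 0.21065758, -0.56163141,  0.40393303]), 'orientation': array([-2.58146970e+00,  1.78890429e+00,  1.66294637e-03]), 'force': array([-0.75063982,  0.47927985, -0.46817465]), 'wrist_torque': array([-0.09492235,  0.02573085, -0.00168182]), 'opening': 0.09286990477587935}
```

View pics/top0.png

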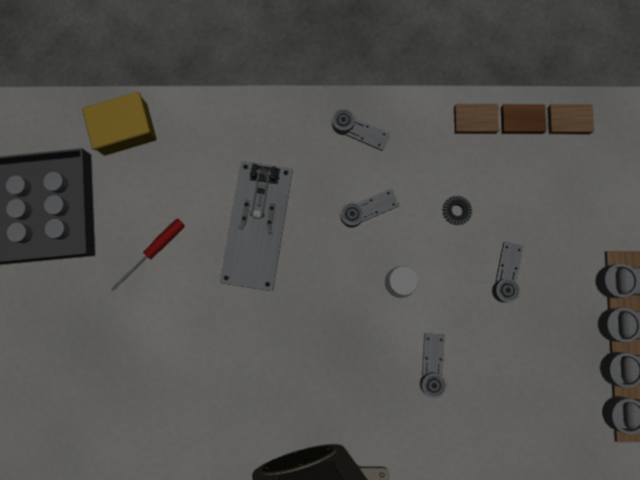

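View pics/side0.png

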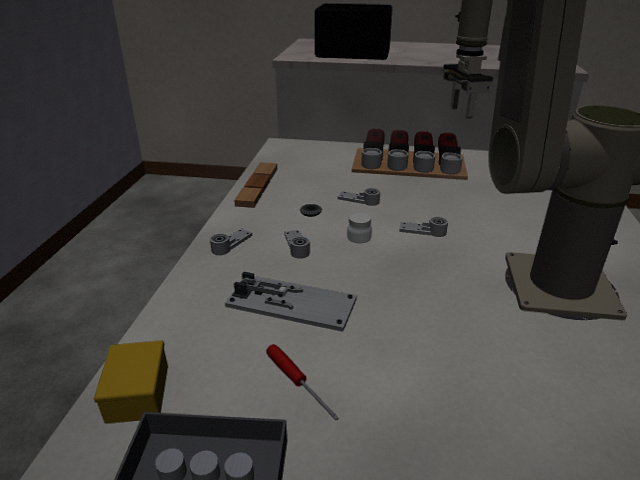

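View pics/wrist0.png

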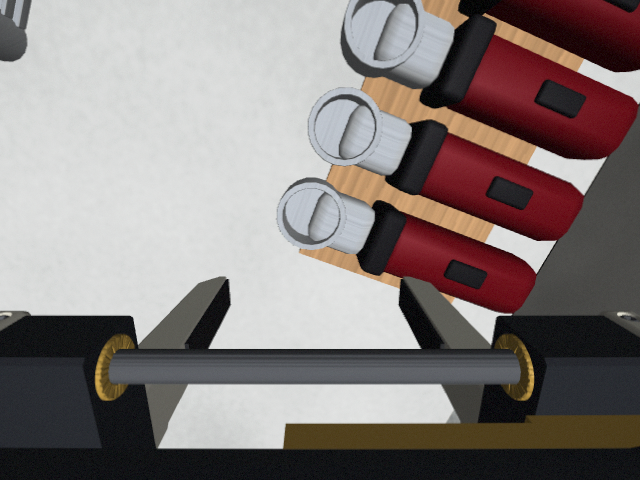

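Four look-alike covers are in the top picture, with hubs at (343,121), (352,213), (433,384) and (507,290). The one at (507,290) has the largest column, which is farthest to the robot's right (-y), so it is the target. I'll confirm it in an enlarged crop and take measurements.

```bash
cat > h.py <<'E'
import numpy as np, cv2
from scipy.spatial.transform import Rotation as R
def ray(c,uv):
    p=cv2.undistortPoints(np.array(uv,float).reshape(-1,1,2),c["intrinsics"],np.array(c["D"],float)).reshape(-1,2)
    d=np.c_[p,np.ones(len(p))]@c["T"][:3,:3].T
    return c["T"][:3,3],d
def onz(c,uv,z):
    o,d=ray(c,uv); return o+d*((z-o[2])/d[:,2])[:,None]
def proj(c,P):
    T=np.linalg.inv(c["T"]); r=cv2.Rodrigues(T[:3,:3])[0]
    return cv2.projectPoints(np.array(P,float).reshape(-1,3),r,T[:3,3],c["intrinsics"],np.array(c["D"],float))[0].reshape(-1,2)
E
python3 - <<'E'
from plant import robot
import cv2,numpy as np
from h import *
c=robot.read_camera("top"); im=c["pixels"]
a=cv2.resize(im[220:320,460:560],None,fx=4,fy=4,interpolation=cv2.INTER_CUBIC)
b=cv2.resize(im[150:300,205:305],None,fx=4,fy=4,interpolation=cv2.INTER_CUBIC)
o=np.zeros((600,800,3),np.uint8);o[:400,:400]=a;o[:600,400:]=b
o=cv2.convertScaleAbs(o,alpha=1.8); cv2.imwrite("pics/crop1.png",o)
for n,uv in dict(a=(343,121),b=(352,213),c=(433,384),d=(507,290)).items(): print(n,onz(c,[uv],.036))
E
```

```text
a [[ 0.80475398 -0.01933499  0.036     ]]
b [[ 0.61101116 -0.03780101  0.036     ]]
c [[ 0.27307013 -0.19573971  0.036     ]]
d [[ 0.45696973 -0.34608818  0.036     ]]
```

View pics/crop1.png

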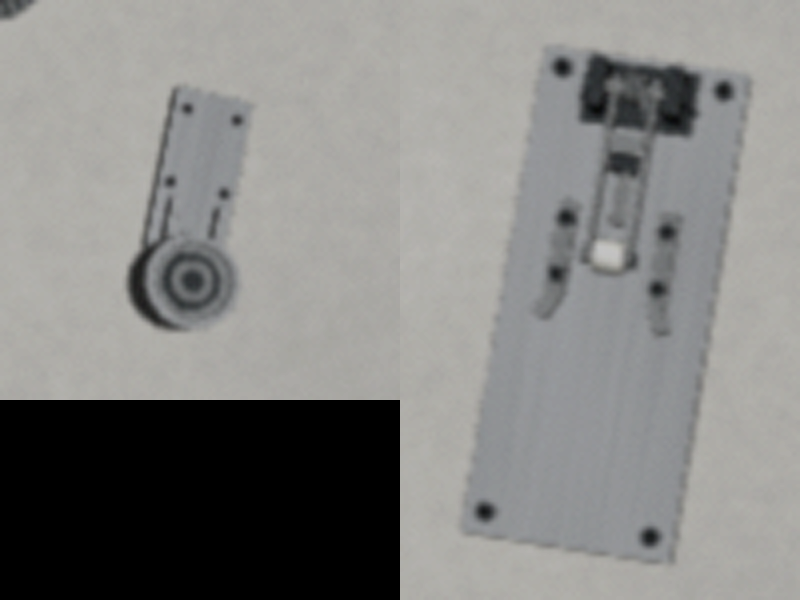

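The crop shows the single loose cover: hub about (508,290), tongue end about (513,243). The fixture shows all four plate corners, and its white roller is at about (257,213).

```bash
python3 - <<'E'
from plant import robot
import cv2,numpy as np
from h import *
c=robot.read_camera("top")
f=lambda x,y,ox,oy:(x/4+ox-.4,y/4+oy-.4)
hub=onz(c,[f(192,281,460,220)],.036)[0]; te=onz(c,[f(173,87,460,220),f(253,101,460,220)],.010)
m=te.mean(0); print("hub",hub,"tongue",te,"w",np.linalg.norm(te[0]-te[1]),"len",np.linalg.norm((m-hub)[:2]),"yaw",np.degrees(np.arctan2(*(m-hub)[1::-1])))
P=onz(c,[f(x-400,y,205,150) for x,y in [(546,44),(750,75),(675,562),(462,530)]],.012)
print(P,[np.linalg.norm(P[i]-P[(i+1)%4]) for i in range(4)],P.mean(0))
d=P[0]+P[1]-P[2]-P[3];print("yawF",np.degrees(np.arctan2(d[1],d[0])))
for i in range(4):
  e=P[(i+1)%4]-P[i];print(np.degrees(np.arctan2(e[1],e[0])))
# roller
print("roller",onz(c,[f(608-400,253,205,150)],.012+.0055+.018))
s=robot.read_state(); print(s["t"],R.from_rotvec(s["orientation"]).as_matrix())
E
```

```text
hub [ 0.45727341 -0.34729311  0.036     ] tongue [[ 0.55796422 -0.34890623  0.01      ]
 [ 0.55091804 -0.38977514  0.01      ]] w 0.041471875140916645 len 0.09963764456275381 yaw -12.784084028480656
[[0.72621906 0.19416172 0.012     ]
 [0.70973743 0.08653255 0.012     ]
 [0.45511589 0.12146248 0.012     ]
 [0.4706635  0.23091842 0.012     ]] [np.float64(0.10888380407823246), np.float64(0.257006279835844), np.float64(0.11055465162809305), np.float64(0.2581853990794479)] [0.59043397 0.15826879 0.012     ]
yawF -7.998447873034897
-98.70626802465678
172.1887101886266
81.9155378452302
-8.184751190576758
roller [[0.61058968 0.15616943 0.0355    ]]
0.25 [[ 3.51178211e-01 -9.36308608e-01 -2.35472676e-04]
 [-9.36308235e-01 -3.51178282e-01  8.38634373e-04]
 [-8.67913472e-04 -7.40351129e-05 -9.99999621e-01]]
```

Emit:
{"name": "arm_command", "arguments": {
  "motion": [
    {"slide": [0, 0, 0.03], "turn": [0, 0, 0.233]},
    {"slide": [0, 0, 0.03], "turn": [0, 0, 0.233]},
    {"slide": [0, 0, 0.03], "turn": [0, 0, 0.233]},
    {"slide": [0, 0, 0.03], "turn": [0, 0, 0.233]},
    {"slide": [0, 0, 0.03], "turn": [0, 0, 0.233]}
  ],
  "gripper": 100,
  "grip_force": 40
}}

```text
t: 0.67
tool_pos: [0.2107, -0.5617, 0.3441]
orientation: [-1.953, 2.461, 0.0]
force: [-1.0, -0.3, 0.1]
opening: 0.0929
```

```bash
cat >> h.py <<'E'
def togo(s,target,yaw_x):
    """share in tool axes to TCP target; yaw_x = desired yaw(deg) of tool x"""
    M=R.from_rotvec(s["orientation"]).as_matrix()
    a=np.radians(yaw_x); X=np.array([np.cos(a),np.sin(a),0]);Z=np.array([0,0,-1.]);W=np.c_[X,np.cross(Z,X),Z]
    rv=R.from_matrix(M.T@W).as_rotvec()
    d=M.T@(np.array(target)-s["tool_pos"])
    print("t",round(s["t"],2),"pos",s["tool_pos"].round(4),"yawx",np.degrees(np.arctan2(M[1,0],M[0,0])).round(2),"F",s["force"].round(1),"open",round(s["opening"],4))
    print("slide share",(d/.4).round(4),"mm",(d*1000).round(1),"turn share",(rv/.5).round(4))
E
python3 - <<'E'
from plant import robot
from h import *
togo(robot.read_state(),[.4573,-.3473,.33],-102.8)
E
```

```text
t 0.67 pos [ 0.2107 -0.5617  0.3441] yawx -103.15 F [-1.  -0.3  0.1] open 0.0929
slide share [-0.6622 -0.4784  0.0352] mm [-264.9 -191.4   14.1] turn share [ 0.0001  0.0002 -0.0121]
```

Emit:
{"name": "arm_command", "arguments": {
  "motion": [
    {"slide": [-0.07, -0.05, 0]},
    {"slide": [-0.07, -0.05, 0]},
    {"slide": [-0.07, -0.05, 0]},
    {"slide": [-0.07, -0.05, 0]},
    {"slide": [-0.07, -0.05, 0]}
  ]
}}

```text
invalid input at $.motion[0]: expected keys slide, turn
```

Emit:
{"name": "arm_command", "arguments": {
  "motion": [
    {"slide": [-0.07, -0.05, 0]},
    {"slide": [-0.07, -0.05, 0]},
    {"slide": [-0.07, -0.05, 0]},
    {"slide": [-0.07, -0.05, 0]},
    {"slide": [-0.03, -0.03, 0]}
  ]
}}

```text
invalid input at $.motion[0]: expected keys slide, turn
```

```bash
python3 - <<'E'
from plant import robot
from h import *
c=robot.read_camera("wrist"); cv2.imwrite("pics/w1.png",c["pixels"])
togo(robot.read_state(),[.4573,-.3473,.33],-102.8)
E
```

```text
t 0.72 pos [ 0.2104 -0.561   0.341 ] yawx -103.66 F [-1.2  0.3 -1.7] open 0.0929
slide share [-0.6648 -0.4736  0.0289] mm [-265.9 -189.4   11.6] turn share [ 0.0039  0.0071 -0.03  ]
```

View pics/w1.png

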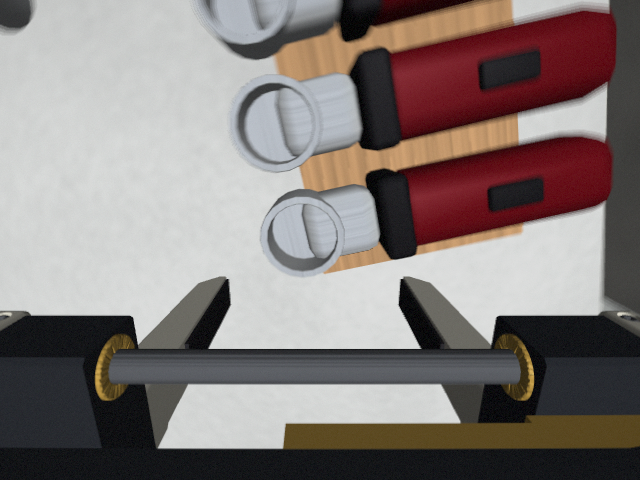

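The view shows torches on their board ahead of the open jaws, which is expected. Every row needs both keys, so I'm resending the move.

Emit:
{"name": "arm_command", "arguments": {
  "motion": [
    {"slide": [-0.07, -0.05, 0], "turn": [0, 0, -0.03]},
    {"slide": [-0.07, -0.05, 0], "turn": [0, 0, 0]},
    {"slide": [-0.07, -0.05, 0], "turn": [0, 0, 0]},
    {"slide": [-0.07, -0.05, 0], "turn": [0, 0, 0]},
    {"slide": [-0.07, -0.05, 0], "turn": [0, 0, 0]}
  ]
}}

```text
t: 1.13
tool_pos: [0.3388, -0.4448, 0.3451]
orientation: [-1.981, 2.438, -0.0]
force: [0.4, -0.4, 0.1]
opening: 0.093
```

Emit:
{"name": "arm_command", "arguments": {
  "motion": [
    {"slide": [-0.07, -0.05, 0], "turn": [0, 0, 0]},
    {"slide": [-0.07, -0.05, 0], "turn": [0, 0, 0]},
    {"slide": [-0.07, -0.05, 0], "turn": [0, 0, 0]},
    {"slide": [-0.07, -0.05, 0], "turn": [0, 0, 0]},
    {"slide": [-0.03, -0.03, 0], "turn": [0, 0, 0]}
  ]
}}

```text
t: 1.55
tool_pos: [0.4558, -0.3408, 0.3453]
orientation: [-1.984, 2.435, -0.0]
force: [0.4, -0.9, 0.3]
opening: 0.0929
```

```bash
python3 - <<'E'
from plant import robot
from h import *
import time
togo(robot.read_state(),[.4573,-.3473,.33],-102.8)
c=robot.read_camera("wrist")
c=robot.read_camera("wrist"); cv2.imwrite("pics/w2.png",c["pixels"])
s=robot.read_state()
togo(s,[.4573,-.3473,.33],-102.8)
print(c["T"])
E
```

```text
t 1.55 pos [ 0.4558 -0.3408  0.3453] yawx -101.66 F [ 0.4 -0.9  0.3] open 0.0929
slide share [ 0.0151 -0.007   0.0382] mm [ 6.  -2.8 15.3] turn share [-0.0016  0.0018  0.0399]
t 1.65 pos [ 0.4556 -0.3417  0.3451] yawx -101.58 F [ 0.  -0.5 -0.1] open 0.0932
slide share [ 0.013  -0.007   0.0379] mm [ 5.2 -2.8 15.1] turn share [-0.0015  0.0008  0.0425]
[[-0.20025621 -0.9400491  -0.27605278  0.53561353]
 [-0.97974231  0.19169105  0.05796168 -0.35662563]
 [-0.00156998  0.28206778 -0.9593932   0.32435447]
 [ 0.          0.          0.          1.        ]]
```

View pics/w2.png

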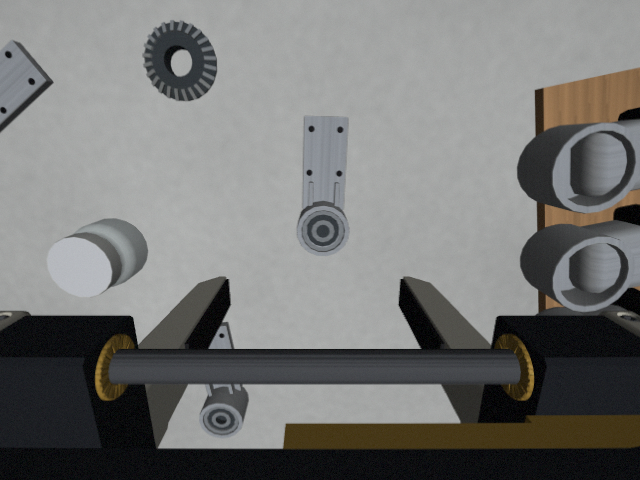

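The target cover is straight ahead: hub top at (323,231), tongue end corners at (304,116) and (348,116). The jar is at left and the gear at top, both well clear.

```bash
python3 - <<'E'
from plant import robot
from h import *
c=robot.read_camera("wrist"); im=c["pixels"]
g=cv2.cvtColor(im,cv2.COLOR_BGR2GRAY)
hc=cv2.HoughCircles(cv2.medianBlur(g[190:270,280:370],3),cv2.HOUGH_GRADIENT,1,50,param1=100,param2=15,minRadius=20,maxRadius=32)
print(hc[0]+[280,190,0] if hc is not None else None)
cv2.imwrite("pics/w2c.png",cv2.resize(im[100:270,260:390],None,fx=3.5,fy=3.5,interpolation=cv2.INTER_CUBIC))
hub=onz(c,[(323,231)],.036)[0]; te=onz(c,[(304,116),(348.5,116.5)],.010)
m=te.mean(0); print("hub",hub,"w",np.linalg.norm(te[0]-te[1]),"len",np.linalg.norm((m-hub)[:2]),"yaw",np.degrees(np.arctan2(*(m-hub)[1::-1])), "edge",np.degrees(np.arctan2(*(te[0]-te[1])[1::-1]))-90)
E
```

```text
[[319.5        224.5         25.60000038]]
hub [ 0.45711477 -0.35029534  0.036     ] w 0.03969273814150736 len 0.09899278110937404 yaw -13.175942700056149 edge -12.14783557637287
```

View pics/w2c.png

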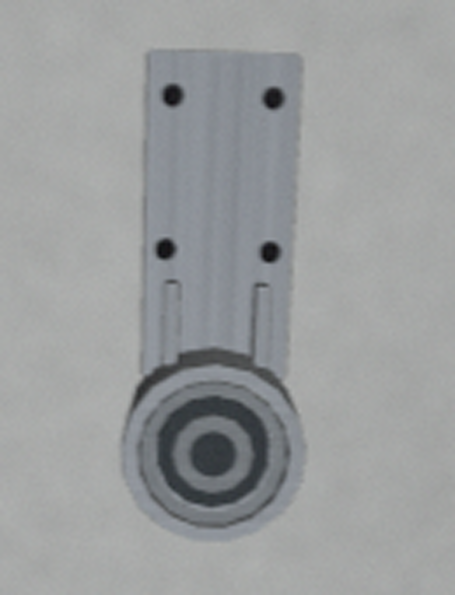

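```bash
python3 - <<'E'
from plant import robot
from h import *
c=robot.read_camera("wrist")
hub=onz(c,[(320.2,229.)],.036)[0]; te=onz(c,[(302.,114.),(346,115)],.010)
m=te.mean(0); print("hub",hub,"w",np.linalg.norm(te[0]-te[1]),"len",np.linalg.norm((m-hub)[:2]),"yaw",np.degrees(np.arctan2(*(m-hub)[1::-1])), "edge",np.degrees(np.arctan2(*(te[0]-te[1])[1::-1]))-90)
togo(robot.read_state(),[.4578,-.3488,.3],-102.8)
E
```

```text
hub [ 0.45805599 -0.34946374  0.036     ] w 0.039176446530384296 len 0.09854508372278517 yaw -13.576219408604436 edge -12.849728047896747
t 1.75 pos [ 0.4537 -0.3436  0.3449] yawx -101.78 F [ 0.2 -0.6  0.3] open 0.093
slide share [ 0.0106 -0.0128  0.1123] mm [ 4.2 -5.1 44.9] turn share [ 0.0005 -0.0008  0.0355]
```

Emit:
{"name": "arm_command", "arguments": {
  "motion": [
    {"slide": [0.011, -0.011, 0.05], "turn": [0, 0, 0.04]},
    {"slide": [0, 0, 0.06], "turn": [0, 0, 0]},
    {"slide": [0, 0, 0.06], "turn": [0, 0, 0]},
    {"slide": [0, 0, 0], "turn": [0, 0, 0]},
    {"slide": [0, 0, 0], "turn": [0, 0, 0]}
  ]
}}

```text
t: 2.17
tool_pos: [0.4555, -0.3493, 0.2755]
orientation: [1.952, -2.461, -0.006]
force: [-0.5, -0.2, -0.3]
opening: 0.0927
```

```bash
python3 - <<'E'
from plant import robot
from h import *
for i in range(2):
  c=robot.read_camera("wrist"); 
  togo(robot.read_state(),[.4577,-.3487,.189],-103)
cv2.imwrite("pics/w3.png",c["pixels"])
E
```

```text
t 2.22 pos [ 0.4563 -0.3497  0.2773] yawx -103.15 F [ 0.1 -0.8  1.1] open 0.0926
slide share [-0.0033 -0.003   0.2208] mm [-1.3 -1.2 88.3] turn share [ 0.001   0.0002 -0.0052]
t 2.27 pos [ 0.4568 -0.3499  0.2784] yawx -103.14 F [-0.3  0.1  0.6] open 0.0929
slide share [-0.0036 -0.0011  0.2235] mm [-1.4 -0.5 89.4] turn share [-0.0028 -0.0019 -0.0049]
```

View pics/w3.png

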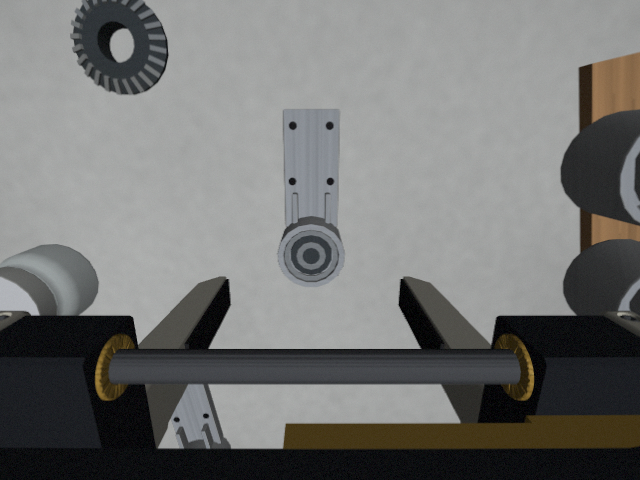

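The jaws straddle the hub at (311,256). The tongue is vertical in the image, with its end mid at (311,109), so tool yaw matches. Next is the descent.

```bash
python3 - <<'E'
from plant import robot
from h import *
c=robot.read_camera("wrist")
hub=onz(c,[(311,256.)],.036)[0]; te=onz(c,[(284,109),(340,109)],.010);m=te.mean(0)
print(hub,np.linalg.norm(te[0]-te[1]),np.linalg.norm((m-hub)[:2]),np.degrees(np.arctan2(*(m-hub)[1::-1])))
togo(robot.read_state(),[hub[0],hub[1],.189],-103)
E
```

```text
[ 0.46005432 -0.34888785  0.036     ] 0.03911660900398318 0.09953975120385714 -13.533024818565558
t 2.32 pos [ 0.4571 -0.3499  0.2789] yawx -103.13 F [1.1 0.4 1.1] open 0.0931
slide share [-0.0045 -0.006   0.2247] mm [-1.8 -2.4 89.9] turn share [-0.0049 -0.003  -0.0045]
```

Emit:
{"name": "arm_command", "arguments": {
  "motion": [
    {"slide": [-0.004, -0.004, 0.05], "turn": [0, 0, 0]},
    {"slide": [0, 0, 0.05], "turn": [0, 0, 0]},
    {"slide": [0, 0, 0.05], "turn": [0, 0, 0]},
    {"slide": [0, 0, 0.04], "turn": [0, 0, 0]},
    {"slide": [0, 0, 0.02], "turn": [0, 0, 0]}
  ]
}}

```text
t: 2.73
tool_pos: [0.4588, -0.3478, 0.1923]
orientation: [1.954, -2.46, -0.0]
force: [-0.7, 0.2, -0.9]
opening: 0.0932
```

Emit:
{"name": "arm_command", "arguments": {
  "motion": [
    {"slide": [0, 0, 0], "turn": [0, 0, 0]},
    {"slide": [0, 0, 0], "turn": [0, 0, 0]},
    {"slide": [0, 0, 0], "turn": [0, 0, 0]},
    {"slide": [0, 0, 0], "turn": [0, 0, 0]},
    {"slide": [0, 0, 0], "turn": [0, 0, 0]}
  ]
}}

```text
t: 3.15
tool_pos: [0.4594, -0.3482, 0.1942]
orientation: [-1.953, 2.46, -0.004]
force: [-0.1, -1.3, -0.4]
opening: 0.0929
```

```bash
python3 - <<'E'
from plant import robot
from h import *
for i in range(2):
  c=robot.read_camera("wrist"); 
  togo(robot.read_state(),[.459,-.3489,.188],-103.2)
cv2.imwrite("pics/w4.png",c["pixels"])
E
```

```text
t 3.2 pos [ 0.4593 -0.348   0.1939] yawx -103.1 F [-0.2  0.7 -0.3] open 0.0929
slide share [0.0023 0.0002 0.0147] mm [0.9 0.1 5.9] turn share [-0.0031 -0.0017  0.0034]
t 3.25 pos [ 0.4592 -0.3479  0.1936] yawx -103.1 F [ 0.8  0.3 -0.4] open 0.093
slide share [ 0.0025 -0.0001  0.0139] mm [ 1.  -0.   5.6] turn share [-0.0022 -0.0012  0.0035]
```

View pics/w4.png

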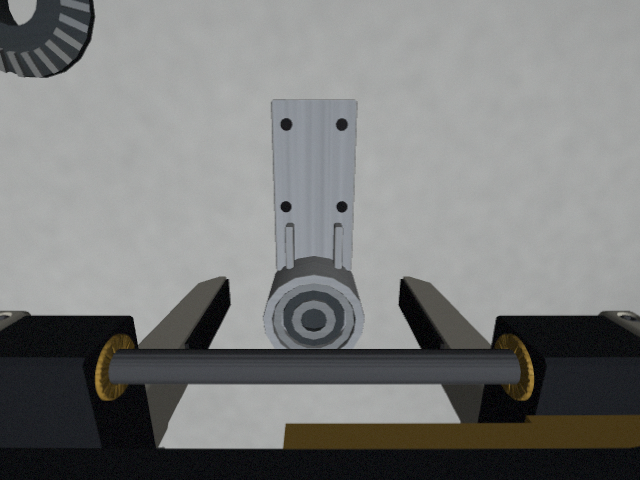

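The hub is at (314,319), centred between the jaws, and the tongue is vertical in the image with its end at (314,99). I'll check the fore/aft position, then lower by 5 mm and close.

```bash
python3 - <<'E'
from plant import robot
from h import *
c=robot.read_camera("wrist")
hub=onz(c,[(314,319.)],.036)[0]; te=onz(c,[(271,99.5),(357,99.5)],.010);m=te.mean(0)
print(hub,np.linalg.norm(te[0]-te[1]),np.linalg.norm((m-hub)[:2]),np.degrees(np.arctan2(*(m-hub)[1::-1])))
togo(robot.read_state(),[hub[0],hub[1],.189],-103)
E
```

```text
[ 0.46070477 -0.34862661  0.036     ] 0.03918654900840544 0.097210801366521 -13.072112295176698
t 3.3 pos [ 0.4591 -0.3479  0.1933] yawx -103.1 F [-0.2  0.1 -0.2] open 0.0928
slide share [ 0.0009 -0.0044  0.0108] mm [ 0.4 -1.8  4.3] turn share [-0.0015 -0.0009 -0.0036]
```

Emit:
{"name": "arm_command", "arguments": {
  "motion": [
    {"slide": [0.001, -0.001, 0.011], "turn": [0, 0, 0]},
    {"slide": [0, 0, 0], "turn": [0, 0, 0]},
    {"slide": [0, 0, 0], "turn": [0, 0, 0]},
    {"slide": [0, 0, 0], "turn": [0, 0, 0]},
    {"slide": [0, 0, 0], "turn": [0, 0, 0]}
  ]
}}

```text
t: 3.72
tool_pos: [0.4592, -0.3482, 0.1882]
orientation: [1.953, -2.46, -0.0]
force: [-0.4, 0.3, -0.3]
opening: 0.0928
```

Emit:
{"name": "arm_command", "arguments": {
  "motion": [
    {"slide": [0, 0, 0], "turn": [0, 0, 0]},
    {"slide": [0, 0, 0], "turn": [0, 0, 0]},
    {"slide": [0, 0, 0], "turn": [0, 0, 0]},
    {"slide": [0, 0, 0], "turn": [0, 0, 0]},
    {"slide": [0, 0, 0], "turn": [0, 0, 0]}
  ],
  "gripper": 30,
  "grip_force": 40
}}

```text
t: 4.13
tool_pos: [0.4592, -0.3482, 0.1884]
orientation: [-1.953, 2.46, -0.0]
force: [-0.7, -0.5, 0.0]
opening: 0.0642
```

Emit:
{"name": "arm_command", "arguments": {
  "motion": [
    {"slide": [0, 0, 0], "turn": [0, 0, 0]},
    {"slide": [0, 0, 0], "turn": [0, 0, 0]},
    {"slide": [0, 0, 0], "turn": [0, 0, 0]},
    {"slide": [0, 0, 0], "turn": [0, 0, 0]},
    {"slide": [0, 0, 0], "turn": [0, 0, 0]}
  ]
}}

```text
t: 4.55
tool_pos: [0.4592, -0.3482, 0.1883]
orientation: [-1.953, 2.46, 0.0]
force: [-0.8, 0.5, 1.0]
opening: 0.0475
```

Opening is 47.5 mm, which matches the 48 mm hub. Next is the lift.

Emit:
{"name": "arm_command", "arguments": {
  "motion": [
    {"slide": [0, 0, -0.02], "turn": [0, 0, 0]},
    {"slide": [0, 0, -0.05], "turn": [0, 0, 0]},
    {"slide": [0, 0, -0.07], "turn": [0, 0, 0]},
    {"slide": [0, 0, -0.07], "turn": [0, 0, 0]},
    {"slide": [0, 0, -0.07], "turn": [0, 0, 0]}
  ],
  "grip_force": 50
}}

```text
t: 4.97
tool_pos: [0.4589, -0.3479, 0.3015]
orientation: [1.953, -2.46, -0.002]
force: [-0.2, -0.4, -2.7]
opening: 0.0477
```

```bash
python3 - <<'E'
from plant import robot
from h import *
c=robot.read_camera("wrist"); cv2.imwrite("pics/w5.png",c["pixels"])
togo(robot.read_state(),[.4716,.1749,.30],-98.1)
E
```

```text
t 5.02 pos [ 0.4605 -0.3493  0.3087] yawx -103.1 F [ 3.2 -2.7  3.3] open 0.0475
slide share [-1.2827  0.2701  0.0148] mm [-513.1  108.     5.9] turn share [-0.0137 -0.0084 -0.1745]
```

View pics/w5.png

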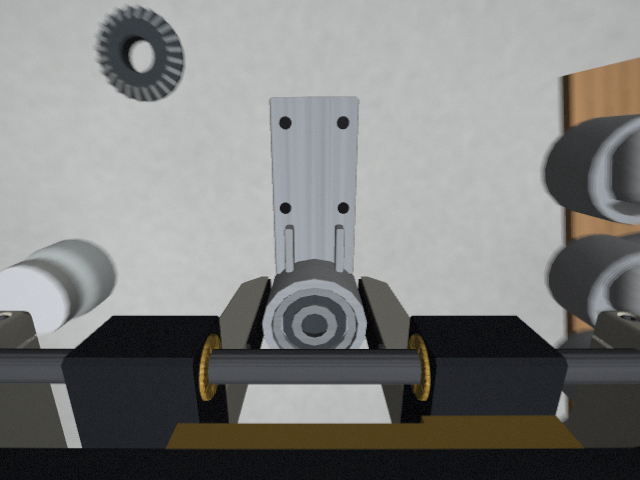

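The cover is held firmly with the tongue level: its end is at (314,97), as before the lift. Next I carry it across.

Emit:
{"name": "arm_command", "arguments": {
  "motion": [
    {"slide": [-0.04, 0.01, 0], "turn": [0, 0, 0]},
    {"slide": [-0.08, 0.017, 0], "turn": [0, 0, 0]},
    {"slide": [-0.09, 0.019, 0], "turn": [0, 0, 0]},
    {"slide": [-0.09, 0.019, 0], "turn": [0, 0, 0]},
    {"slide": [-0.09, 0.019, 0], "turn": [0, 0, 0]}
  ]
}}

```text
t: 5.43
tool_pos: [0.4614, -0.1872, 0.3004]
orientation: [-1.952, 2.461, 0.0]
force: [0.0, -0.4, -1.2]
opening: 0.0475
```

Emit:
{"name": "arm_command", "arguments": {
  "motion": [
    {"slide": [-0.09, 0.019, 0], "turn": [0, 0, 0]},
    {"slide": [-0.09, 0.019, 0], "turn": [0, 0, 0]},
    {"slide": [-0.09, 0.019, 0], "turn": [0, 0, 0]},
    {"slide": [-0.09, 0.019, 0], "turn": [0, 0, 0]},
    {"slide": [-0.09, 0.019, 0], "turn": [0, 0, 0]}
  ]
}}

```text
t: 5.85
tool_pos: [0.4651, -0.003, 0.3007]
orientation: [-1.953, 2.46, -0.0]
force: [0.4, 0.3, -2.0]
opening: 0.0476
```

Emit:
{"name": "arm_command", "arguments": {
  "motion": [
    {"slide": [-0.09, 0.019, 0], "turn": [0, 0, 0]},
    {"slide": [-0.09, 0.019, 0], "turn": [0, 0, 0]},
    {"slide": [-0.09, 0.019, 0], "turn": [0, 0, 0]},
    {"slide": [-0.07, 0.015, 0], "turn": [0, 0, -0.09]},
    {"slide": [-0.04, 0.01, 0], "turn": [0, 0, -0.085]}
  ]
}}

```text
t: 6.27
tool_pos: [0.4669, 0.1537, 0.3007]
orientation: [-2.063, 2.368, 0.001]
force: [0.5, -0.8, -1.0]
opening: 0.0474
```

```bash
python3 - <<'E'
from plant import robot
from h import *
togo(robot.read_state(),[.4716,.1749,.30],-98.1)
E
```

```text
t 6.27 pos [0.4669 0.1537 0.3007] yawx -97.86 F [ 0.5 -0.8 -1. ] open 0.0474
slide share [-0.0541 -0.0043  0.0018] mm [-21.6  -1.7   0.7] turn share [-0.0004  0.0021  0.0083]
```

Emit:
{"name": "arm_command", "arguments": {
  "motion": [
    {"slide": [-0.054, -0.004, 0], "turn": [0, 0, 0]},
    {"slide": [0, 0, 0.06], "turn": [0, 0, 0]},
    {"slide": [0, 0, 0.05], "turn": [0, 0, 0]},
    {"slide": [0, 0, 0], "turn": [0, 0, 0]},
    {"slide": [0, 0, 0], "turn": [0, 0, 0]}
  ]
}}

```text
t: 6.68
tool_pos: [0.4712, 0.1718, 0.2554]
orientation: [2.057, -2.37, -0.002]
force: [-0.3, 0.3, -2.7]
opening: 0.0474
```

```bash
python3 - <<'E'
from plant import robot
from h import *
for n in ["wrist","wrist","top","side"]:
  c=robot.read_camera(n); cv2.imwrite(f"pics/{n}6.png",c["pixels"])
togo(robot.read_state(),[.4716,.1749,.23],-98.1)
E
```

```text
t 6.88 pos [0.4728 0.1718 0.258 ] yawx -98.12 F [ 0.2 -0.1 -1.5] open 0.0476
slide share [-0.0072  0.0041  0.07  ] mm [-2.9  1.6 28. ] turn share [-0.0046  0.0019 -0.0007]
```

View pics/wrist6.png

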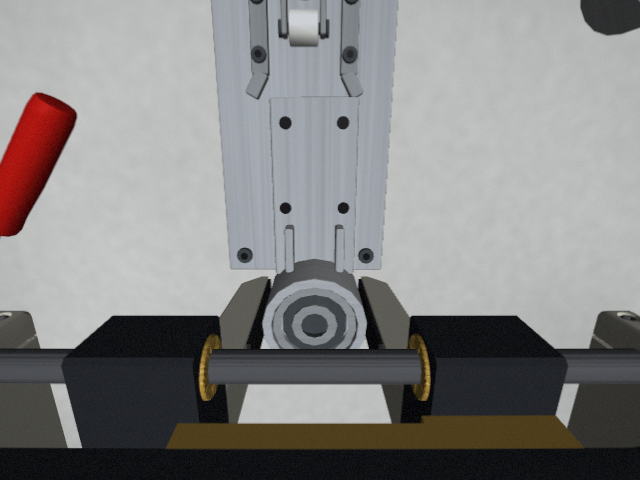

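View pics/side6.png

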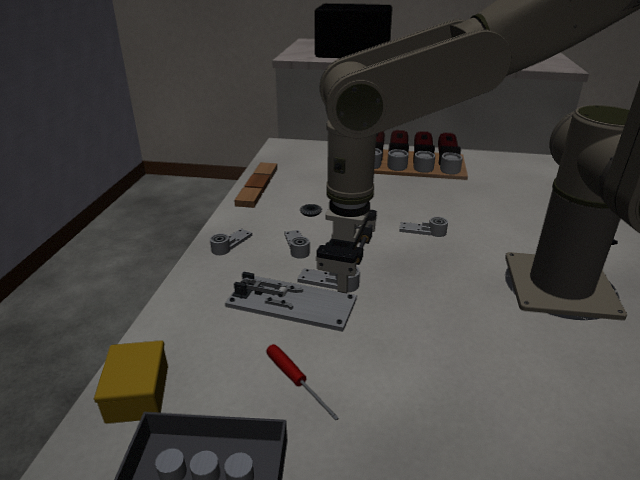

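View pics/top6.png

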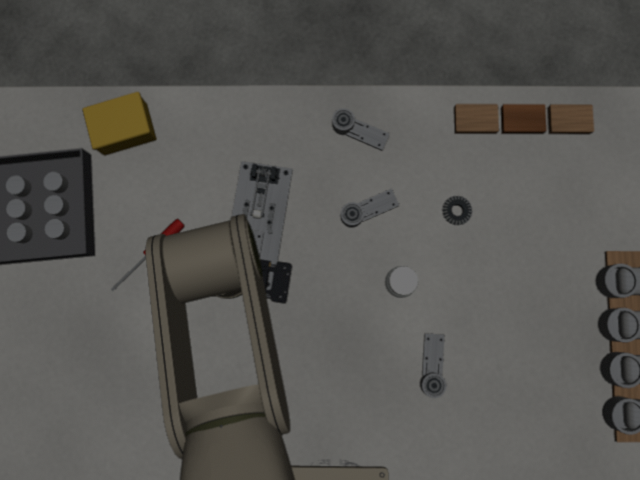

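The wrist view shows the tongue end at (314,97) just short of the rail mouth. The rail bolts are at (259,54) and (350,54), and the plate's near corners at (232,269) and (381,269). I'll measure the fixture line against the cover in this one view.

```bash
cat > fx.py <<'E'
from h import *
def edge_pts(c,rows,lo,hi,sub=3):
    g=cv2.GaussianBlur(cv2.cvtColor(c["pixels"],cv2.COLOR_BGR2GRAY).astype(np.float32),(3,5),0)
    out=[]
    for r in rows:
        d=np.abs(np.diff(g[r,lo:hi])); k=int(d.argmax()); out.append((lo+k+.5,r))
    return out
E
python3 - <<'E'
from plant import robot
from fx import *
c=robot.read_camera("wrist"); im=c["pixels"]
cv2.imwrite("pics/w7.png",cv2.resize(im[0:110,200:410],None,fx=3.8,fy=3.8,interpolation=cv2.INTER_CUBIC))
L=edge_pts(c,range(5,255,25),200,245);Rr=edge_pts(c,range(5,255,25),370,410)
print(L,Rr)
lines=[]
for q in (L,Rr):
    P=onz(c,q,.012)[:,:2]; vx,vy,x,y=cv2.fitLine(P.astype(np.float32),cv2.DIST_HUBER,0,.001,.01).ravel()
    if vx<0: vx,vy=-vx,-vy
    lines.append((vx,vy,x,y)); print(np.degrees(np.arctan2(vy,vx)),x,y,(P-[x,y])@[-vy,vx]*1000)
# centre line at given x0 ; width
yaw=np.mean([np.arctan2(l[1],l[0]) for l in lines]); u=np.array([np.cos(yaw),np.sin(yaw)]);n=np.array([-u[1],u[0]])
a=[np.dot(l[2:],n) for l in lines]; print("yaw",np.degrees(yaw),"width",a[0]-a[1],"centre offset n",np.mean(a))
s=robot.read_state()
for nm,p in dict(bl=[259,54],br=[350,54]).items():
    P=onz(c,[p],.020)[0]; print(nm,P,"n",P[:2]@n-np.mean(a))
end=onz(c,[(231.5,269),(381.5,269)],.012);print("near corners",end,np.linalg.norm(end[0]-end[1]))
o=end[:,:2].mean(0)
zt=s["tool_pos"][2]-.1883+.010
te=onz(c,[(270.5,97),(358,97)],zt);hub=onz(c,[(315,324)],zt+.026)[0]
m=te.mean(0)
print("tongue w",np.linalg.norm(te[0]-te[1]),"len",np.linalg.norm((m-hub)[:2]),"yaw",np.degrees(np.arctan2(*(m-hub)[1::-1])))
print("tongue end fixture x,y",(m[:2]-o)@u*1000-130,(m[:2]@n-np.mean(a))*1000,"hub",(hub[:2]-o)@u*1000-130,(hub[:2]@n-np.mean(a))*1000)
t=s["tool_pos"][:2];print("tcp",(t-o)@u*1000-130,(t@n-np.mean(a))*1000); togo(s,[*t,.2],np.degrees(yaw)-90)
E
```

```text
[(212.5, 5), (213.5, 30), (215.5, 55), (217.5, 80), (219.5, 105), (221.5, 130), (222.5, 155), (224.5, 180), (226.5, 205), (228.5, 230)] [(397.5, 5), (395.5, 30), (395.5, 55), (393.5, 80), (390.5, 105), (390.5, 130), (388.5, 155), (387.5, 180), (385.5, 205), (383.5, 230)]
-8.203538 0.57345563 0.21815819 [-0.21845903  0.24439607  0.11682439 -0.01195007 -0.14204231 -0.27357355
  0.25400629  0.13295997  0.01069586 -0.11289711]
-8.121331 0.55807555 0.11000146 [ 0.0806939   0.37765325 -0.53764349 -0.24704165  0.6857115  -0.28690453
  0.01712952 -0.3426838  -0.03329043  0.28636963]
yaw -8.162435 width 0.109244704 centre offset n 0.24274498
bl [0.60624639 0.18545958 0.02      ] n 0.026910642826992015
br [0.59869906 0.13248947 0.02      ] n -0.02659441883262706
near corners [[0.47310741 0.23240145 0.012     ]
 [0.45781005 0.12430167 0.012     ]] 0.10917678751102207
tongue w 0.038549977710173156 len 0.09720650292246633 yaw -7.864795432278721
tongue end fixture x,y -22.349596274494758 -5.677089089413307 hub -119.55478789900144 -6.182053147382627
tcp -121.86866291629723 -5.558182912847654
t 6.93 pos [0.4727 0.1718 0.258 ] yawx -98.12 F [ 0.1  0.5 -0.8] open 0.0473
slide share [1.000e-04 3.000e-04 1.449e-01] mm [ 0.1  0.1 58. ] turn share [-0.0047  0.002   0.0015]
```

View pics/w7.png

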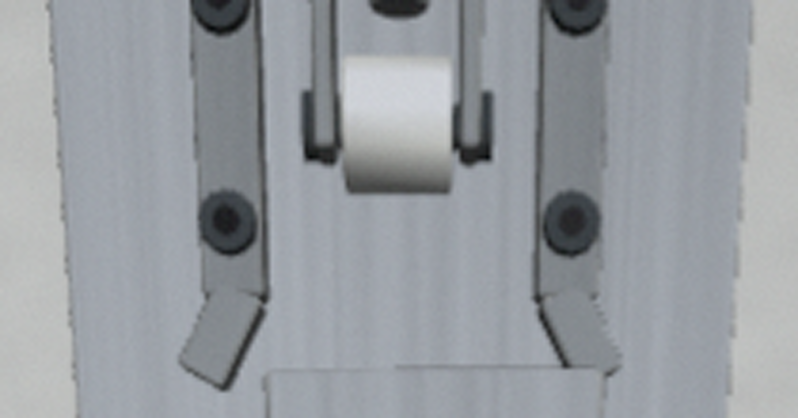

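Plate width measures 109 mm (should be 110) and yaw is -8.16°. The cover is aligned but 5.6 mm off centre towards -y. I'll correct that and lower to about 4 mm above the plate.

Emit:
{"name": "arm_command", "arguments": {
  "motion": [
    {"slide": [-0.014, 0, 0.04], "turn": [0, 0, 0.002]},
    {"slide": [0, 0, 0.04], "turn": [0, 0, 0]},
    {"slide": [0, 0, 0.035], "turn": [0, 0, 0]},
    {"slide": [0, 0, 0.02], "turn": [0, 0, 0]},
    {"slide": [0, 0, 0], "turn": [0, 0, 0]}
  ]
}}

```text
t: 7.35
tool_pos: [0.4722, 0.1771, 0.2011]
orientation: [2.056, -2.372, -0.002]
force: [0.5, 0.5, -2.2]
opening: 0.0471
```

```bash
cat > look.py <<'E'
import sys
from plant import robot
from fx import *
tag=sys.argv[1]; 
robot.read_camera("wrist");c=robot.read_camera("wrist"); im=c["pixels"]; cv2.imwrite(f"pics/{tag}.png",im)
s=robot.read_state()
lines=[]
L=edge_pts(c,range(5,150,12),150,262);Rr=edge_pts(c,range(5,150,12),366,460)
togo(s,[*s["tool_pos"][:2],.2],-98.16); print([p[0] for p in L],[p[0] for p in Rr])
E
python3 look.py w8
```

```text
t 7.45 pos [0.4731 0.1774 0.203 ] yawx -98.16 F [ 0.5  0.3 -1.3] open 0.0477
slide share [0.     0.     0.0075] mm [0. 0. 3.] turn share [-0.0009  0.0004 -0.0001]
[238.5, 239.5, 259.5, 240.5, 260.5, 260.5, 254.5, 196.5, 197.5, 198.5, 200.5, 201.5, 202.5] [435.5, 385.5, 366.5, 432.5, 431.5, 369.5, 370.5, 428.5, 427.5, 425.5, 424.5, 423.5, 423.5]
```

View pics/w8.png

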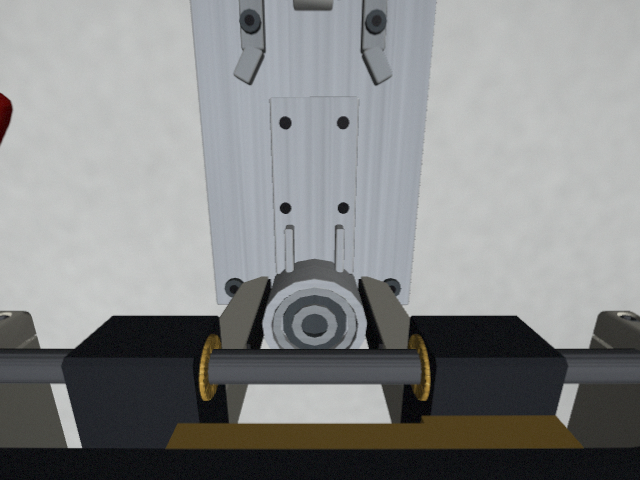

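The tongue (mid 314.4) sits about 0.7 mm right of the line between the rail bolts (mid 312.8), and the yaw agrees. I'll make a small left shift and touch down gently.

Emit:
{"name": "arm_command", "arguments": {
  "motion": [
    {"slide": [-0.0018, 0, 0.002], "turn": [0, 0, 0]},
    {"slide": [0, 0, 0.002], "turn": [0, 0, 0]},
    {"slide": [0, 0, 0], "turn": [0, 0, 0]},
    {"slide": [0, 0, 0], "turn": [0, 0, 0]},
    {"slide": [0, 0, 0], "turn": [0, 0, 0]}
  ]
}}

```text
t: 7.87
tool_pos: [0.473, 0.1782, 0.2011]
orientation: [-2.058, 2.373, -0.0]
force: [0.1, -0.1, -1.2]
opening: 0.0473
```

Emit:
{"name": "arm_command", "arguments": {
  "motion": [
    {"slide": [0, 0, 0.001], "turn": [0, 0, 0]},
    {"slide": [0, 0, 0], "turn": [0, 0, 0]},
    {"slide": [0, 0, 0.001], "turn": [0, 0, 0]},
    {"slide": [0, 0, 0], "turn": [0, 0, 0]},
    {"slide": [0, 0, 0], "turn": [0, 0, 0]}
  ]
}}

```text
t: 8.28
tool_pos: [0.4731, 0.1782, 0.2003]
orientation: [-2.058, 2.373, -0.0]
force: [-0.9, -1.1, 3.7]
opening: 0.0473
```

The cover has touched down at about 4 N. Next I advance to the flare.

Emit:
{"name": "arm_command", "arguments": {
  "motion": [
    {"slide": [0, -0.006, 0], "turn": [0, 0, 0]},
    {"slide": [0, -0.008, 0], "turn": [0, 0, 0]},
    {"slide": [0, -0.008, 0], "turn": [0, 0, 0]},
    {"slide": [0, -0.008, 0], "turn": [0, 0, 0]},
    {"slide": [0, 0, 0], "turn": [0, 0, 0]}
  ]
}}

```text
t: 8.7
tool_pos: [0.4858, 0.1764, 0.2003]
orientation: [-2.057, 2.373, -0.001]
force: [1.6, -0.4, 3.5]
opening: 0.0472
```

```bash
python3 look.py w9|head -3; python3 - <<'E'
import cv2
im=cv2.imread("pics/w9.png");cv2.imwrite("pics/w9c.png",cv2.resize(im[0:150,200:430],None,fx=3.4,fy=3.4,interpolation=cv2.INTER_CUBIC))
E
```

```text
t 8.8 pos [0.4855 0.1764 0.2003] yawx -98.16 F [ 1.5 -0.5  3.9] open 0.0472
slide share [0.     0.     0.0007] mm [0.  0.  0.3] turn share [-0.0031  0.0008  0.0001]
[240.5, 241.5, 241.5, 242.5, 243.5, 247.5, 244.5, 198.5, 258.5, 255.5, 201.5, 202.5, 203.5] [367.5, 366.5, 366.5, 366.5, 387.5, 369.5, 432.5, 366.5, 368.5, 374.5, 428.5, 427.5, 426.5]
```

View pics/w9c.png

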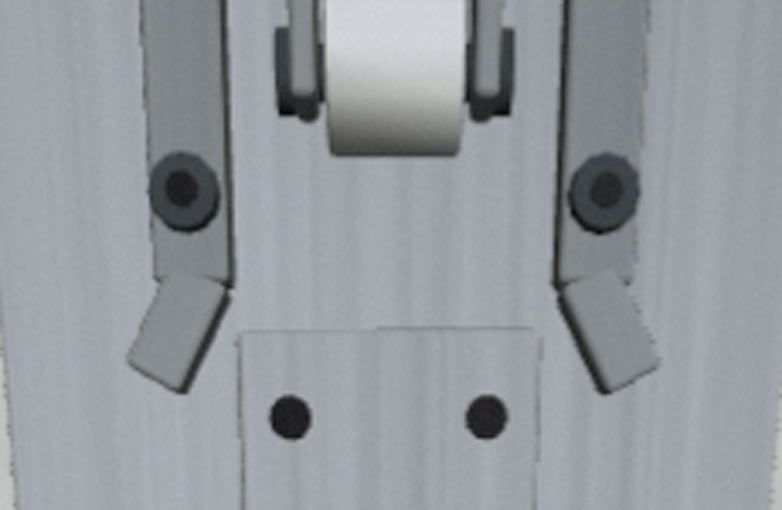

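Crop: tongue mid 390 against rail mid 395, so the cover is about 0.6 mm left of centre and parallel to the rails. I'll nudge right and advance to just before the roller.

Emit:
{"name": "arm_command", "arguments": {
  "motion": [
    {"slide": [0.0015, 0, 0], "turn": [0, 0, 0]},
    {"slide": [0, -0.006, 0], "turn": [0, 0, 0]},
    {"slide": [0, -0.006, 0], "turn": [0, 0, 0]},
    {"slide": [0, -0.006, 0], "turn": [0, 0, 0]},
    {"slide": [0, 0, 0], "turn": [0, 0, 0]}
  ]
}}

```text
t: 9.22
tool_pos: [0.4921, 0.1749, 0.2003]
orientation: [-2.058, 2.373, -0.0]
force: [0.6, -0.5, 6.6]
opening: 0.0472
```

```bash
python3 look.py w10|head -2; python3 - <<'E'
import cv2
im=cv2.imread("pics/w10.png");cv2.imwrite("pics/w10c.png",cv2.resize(im[0:150,200:430],None,fx=3.4,fy=3.4,interpolation=cv2.INTER_CUBIC))
E
```

```text
t 9.32 pos [0.492  0.1749 0.2003] yawx -98.15 F [-0.2  0.7  5.2] open 0.0473
slide share [0.     0.     0.0007] mm [0.  0.  0.3] turn share [-0.0008  0.0004  0.0005]
```

View pics/w10c.png

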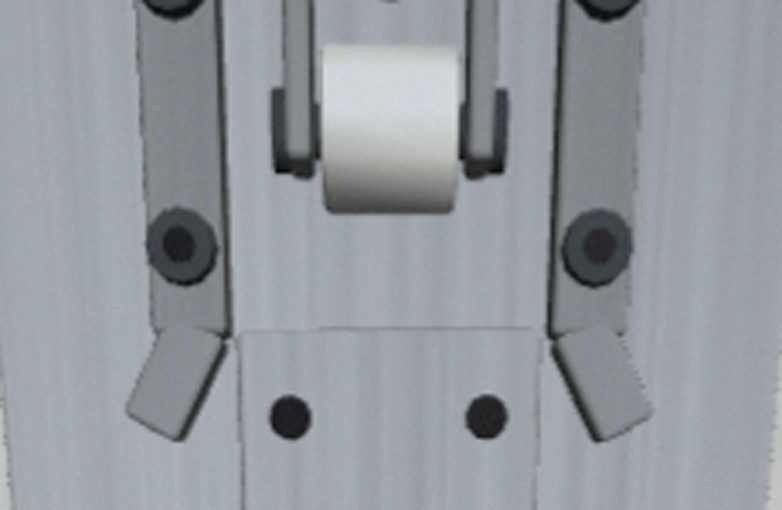

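The tongue is centred (390 against 390) with its end right at rail_mouth (x about -2 mm). I'll go on to just short of the roller.

Emit:
{"name": "arm_command", "arguments": {
  "motion": [
    {"slide": [0, -0.006, 0], "turn": [0, 0, 0]},
    {"slide": [0, -0.006, 0], "turn": [0, 0, 0]},
    {"slide": [0, -0.006, 0], "turn": [0, 0, 0]},
    {"slide": [0, -0.006, 0], "turn": [0, 0, 0]},
    {"slide": [0, -0.004, 0], "turn": [0, 0, 0]}
  ]
}}

```text
t: 9.73
tool_pos: [0.5029, 0.1734, 0.2003]
orientation: [2.058, -2.373, -0.001]
force: [-3.2, 1.9, 8.1]
opening: 0.0474
```

Emit:
{"name": "arm_command", "arguments": {
  "motion": [
    {"slide": [0, -0.003, 0], "turn": [0, 0, 0]},
    {"slide": [0, -0.003, 0], "turn": [0, 0, 0]},
    {"slide": [0, -0.003, 0], "turn": [0, 0, 0]},
    {"slide": [0, -0.003, 0], "turn": [0, 0, 0]},
    {"slide": [0, 0, 0], "turn": [0, 0, 0]}
  ]
}}

```text
t: 10.15
tool_pos: [0.507, 0.1729, 0.2003]
orientation: [2.057, -2.372, -0.003]
force: [-8.7, -0.3, 13.7]
opening: 0.0473
```

Roller contact is felt at Fx about -9 N, at an end x of about 12 mm as expected. The vertical load has risen to 14 N, so I'll ease it up slightly while going on.

Emit:
{"name": "arm_command", "arguments": {
  "motion": [
    {"slide": [0, 0, -0.001], "turn": [0, 0, 0]},
    {"slide": [0, -0.003, 0], "turn": [0, 0, 0]},
    {"slide": [0, 0, 0], "turn": [0, 0, 0]},
    {"slide": [0, -0.002, 0], "turn": [0, 0, 0]},
    {"slide": [0, 0, 0], "turn": [0, 0, 0]}
  ]
}}

```text
t: 10.57
tool_pos: [0.5079, 0.1728, 0.2003]
orientation: [2.056, -2.37, -0.006]
force: [-16.1, 0.8, 17.4]
opening: 0.0474
```

```bash
python3 look.py w11|head -2; python3 - <<'E'
import cv2
im=cv2.imread("pics/w11.png");cv2.imwrite("pics/w11c.png",cv2.resize(im[0:150,200:430],None,fx=3.4,fy=3.4,interpolation=cv2.INTER_CUBIC))
E
```

```text
t 10.67 pos [0.5078 0.1728 0.2002] yawx -98.13 F [-15.1   1.4  16.4] open 0.0475
slide share [-0.     -0.      0.0006] mm [-0.  -0.   0.2] turn share [ 0.0117 -0.0011  0.0012]
```

View pics/w11c.png

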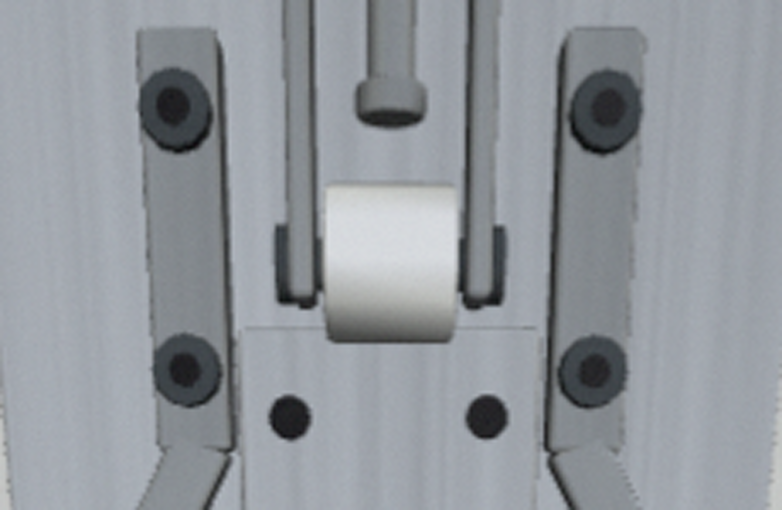

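Crop: the roller is just riding the tongue edge (row 330), and the stop screw end is visible at about (390,115). I'll estimate the remaining distance to the screw from this view.

```bash
python3 - <<'E'
from plant import robot
from h import *
c=robot.read_camera("wrist")
f=lambda x,y:(x/3.4+200-.35,y/3.4-.35)
a=onz(c,[f(390,118)],.017)[0];b=onz(c,[f(390,328)],.022)[0]
r1=onz(c,[f(390,448)],.020)[0]; r2=onz(c,[f(390,32)],.020)[0]
u=np.array([np.cos(np.radians(-8.16)),np.sin(np.radians(-8.16))])
print("gap mm",(a-b)[:2]@u*1000,"rail len",(r2-r1)[:2]@u*1000,"end from mouth",(b-r1)[:2]@u*1000,"screw from mouth",(a-r1)[:2]@u*1000)
s=robot.read_state();print(s["force"],s["wrist_torque"])
E
```

```text
gap mm 25.212395487708104 rail len 48.34430933762312 end from mouth 14.664642835115155 screw from mouth 39.87703832282326
[-15.968538     1.42952416  17.37216184] [ 0.46353065  2.26830195 -0.01822582]
```

Emit:
{"name": "arm_command", "arguments": {
  "motion": [
    {"slide": [0, -0.001, -0.0025], "turn": [0, 0, 0]},
    {"slide": [0, 0, 0], "turn": [0, 0, 0]},
    {"slide": [0, -0.001, 0], "turn": [0, 0, 0]},
    {"slide": [0, 0, 0], "turn": [0, 0, 0]},
    {"slide": [0, 0, 0], "turn": [0, 0, 0]}
  ]
}}

```text
t: 11.13
tool_pos: [0.5081, 0.1727, 0.2003]
orientation: [2.055, -2.369, -0.008]
force: [-15.0, 2.4, 11.6]
opening: 0.0474
```

The gap to the stop is about 25 mm. Fz has eased, so I keep pushing in small steps.

Emit:
{"name": "arm_command", "arguments": {
  "motion": [
    {"slide": [0, -0.001, -0.001], "turn": [0, 0, 0]},
    {"slide": [0, 0, 0], "turn": [0, 0, 0]},
    {"slide": [0, -0.001, 0], "turn": [0, 0, 0]},
    {"slide": [0, 0, 0], "turn": [0, 0, 0]},
    {"slide": [0, 0, 0], "turn": [0, 0, 0]}
  ]
}}

```text
t: 11.55
tool_pos: [0.5089, 0.1725, 0.2003]
orientation: [2.055, -2.369, -0.007]
force: [-11.4, 2.8, 7.3]
opening: 0.0474
```

Emit:
{"name": "arm_command", "arguments": {
  "motion": [
    {"slide": [0, -0.001, 0], "turn": [0, 0, 0]},
    {"slide": [0, 0, 0], "turn": [0, 0, 0]},
    {"slide": [0, -0.001, 0], "turn": [0, 0, 0]},
    {"slide": [0, 0, 0], "turn": [0, 0, 0]},
    {"slide": [0, 0, 0], "turn": [0, 0, 0]}
  ]
}}

```text
t: 11.97
tool_pos: [0.51, 0.1722, 0.2003]
orientation: [2.056, -2.37, -0.006]
force: [-8.2, 1.8, 4.8]
opening: 0.0471
```

Emit:
{"name": "arm_command", "arguments": {
  "motion": [
    {"slide": [0, -0.001, 0.001], "turn": [0, 0, 0]},
    {"slide": [0, -0.001, 0], "turn": [0, 0, 0]},
    {"slide": [0, -0.001, 0], "turn": [0, 0, 0]},
    {"slide": [0, -0.001, 0], "turn": [0, 0, 0]},
    {"slide": [0, 0, 0], "turn": [0, 0, 0]}
  ]
}}

```text
t: 12.38
tool_pos: [0.5123, 0.1719, 0.2003]
orientation: [2.056, -2.371, -0.004]
force: [-6.0, 2.3, 3.8]
opening: 0.0471
```

Emit:
{"name": "arm_command", "arguments": {
  "motion": [
    {"slide": [0, -0.001, 0.001], "turn": [0, 0, 0]},
    {"slide": [0, -0.001, 0], "turn": [0, 0, 0]},
    {"slide": [0, -0.001, 0], "turn": [0, 0, 0]},
    {"slide": [0, -0.001, 0], "turn": [0, 0, 0]},
    {"slide": [0, 0, 0], "turn": [0, 0, 0]}
  ]
}}

```text
t: 12.8
tool_pos: [0.5143, 0.1717, 0.2003]
orientation: [2.057, -2.372, -0.003]
force: [-3.7, 1.5, 4.3]
opening: 0.0475
```

```bash
python3 look.py w12|head -2; python3 - <<'E'
import cv2
im=cv2.imread("pics/w12.png");cv2.imwrite("pics/w12c.png",cv2.resize(im[0:150,200:430],None,fx=3.4,fy=3.4,interpolation=cv2.INTER_CUBIC))
E
```

```text
t 12.9 pos [0.5145 0.1716 0.2004] yawx -98.13 F [-2.8  2.1  2. ] open 0.0474
slide share [-0.     -0.      0.0009] mm [-0.  -0.   0.4] turn share [ 0.0037 -0.0006  0.0009]
```

View pics/w12c.png

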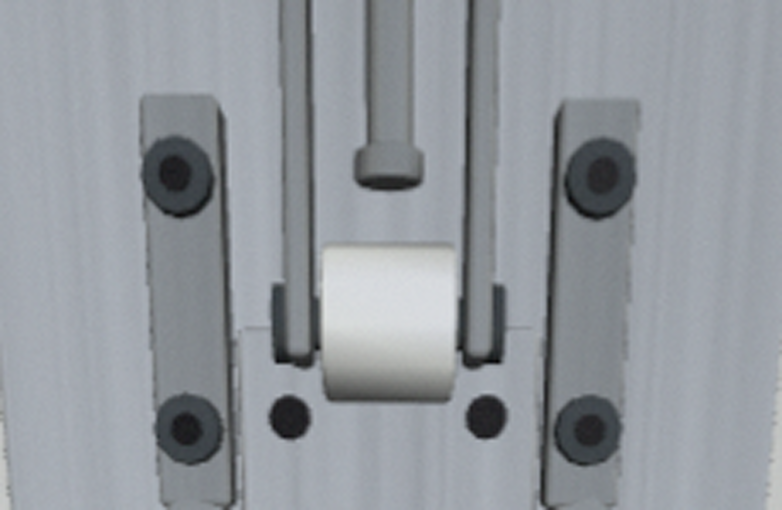

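The roller is on top of the tongue, and the screw end at (390,180) is about 18 mm ahead of the tongue end (row 327). A side force of about 2 N shows slight rub, so I shift 0.4 mm left and slide on.

Emit:
{"name": "arm_command", "arguments": {
  "motion": [
    {"slide": [-0.001, -0.003, 0], "turn": [0, 0, 0]},
    {"slide": [0, -0.004, 0], "turn": [0, 0, 0]},
    {"slide": [0, -0.004, 0], "turn": [0, 0, 0]},
    {"slide": [0, -0.004, 0], "turn": [0, 0, 0]},
    {"slide": [0, -0.003, 0], "turn": [0, 0, 0]}
  ]
}}

```text
t: 13.32
tool_pos: [0.5224, 0.1707, 0.2005]
orientation: [2.057, -2.373, -0.0]
force: [-2.2, -0.5, -1.6]
opening: 0.047
```

Emit:
{"name": "arm_command", "arguments": {
  "motion": [
    {"slide": [0, -0.003, 0], "turn": [0, 0, 0]},
    {"slide": [0, -0.003, 0], "turn": [0, 0, 0]},
    {"slide": [0, -0.003, 0], "turn": [0, 0, 0]},
    {"slide": [0, 0, 0], "turn": [0, 0, 0]},
    {"slide": [0, 0, 0], "turn": [0, 0, 0]}
  ]
}}

```text
t: 13.73
tool_pos: [0.526, 0.1702, 0.2007]
orientation: [2.058, -2.374, 0.0]
force: [-0.5, -1.7, -5.1]
opening: 0.0474
```

```bash
python3 look.py w13|head -2; python3 - <<'E'
import cv2
im=cv2.imread("pics/w13.png");cv2.imwrite("pics/w13c.png",cv2.resize(im[0:150,200:430],None,fx=3.4,fy=3.4,interpolation=cv2.INTER_CUBIC))
E
```

```text
t 13.83 pos [0.526  0.1702 0.2008] yawx -98.15 F [ 0.6 -0.9 -5.5] open 0.0469
slide share [-0.     0.     0.002] mm [-0.   0.   0.8] turn share [-0.0005 -0.0004  0.0002]
```

View pics/w13c.png

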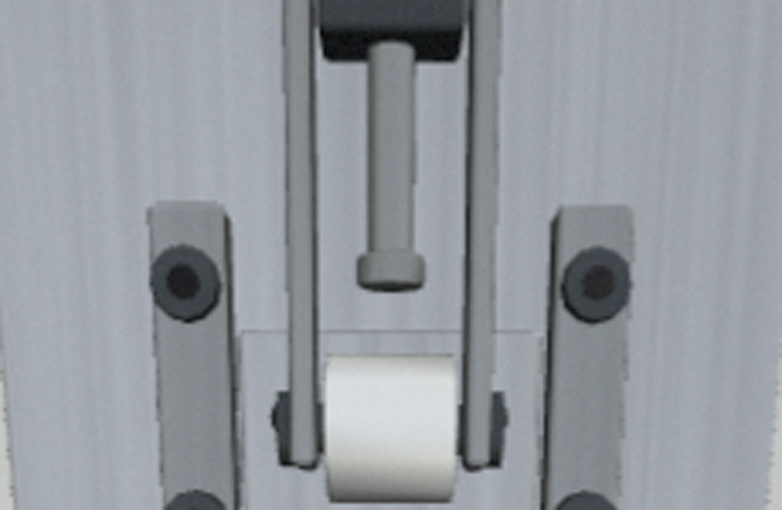

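Gap to the screw is now about 5 mm (face row about 285, tongue end row 330). Fz is -5 N, so the hub has been lifted about 0.5 mm. I'll lower it before feeling for the stop.

Emit:
{"name": "arm_command", "arguments": {
  "motion": [
    {"slide": [0, 0, 0.002], "turn": [0, 0, 0]},
    {"slide": [0, 0, 0], "turn": [0, 0, 0]},
    {"slide": [0, -0.002, 0.0005], "turn": [0, 0, 0]},
    {"slide": [0, -0.002, 0], "turn": [0, 0, 0]},
    {"slide": [0, 0, 0], "turn": [0, 0, 0]}
  ]
}}

```text
t: 14.25
tool_pos: [0.5278, 0.1702, 0.2004]
orientation: [-2.058, 2.373, -0.0]
force: [-3.5, -1.1, 1.9]
opening: 0.0474
```

```bash
python3 - <<'E'
from plant import robot
from h import *
c=robot.read_camera("wrist")
f=lambda x,y:(x/3.4+200-.35,y/3.4-.35)
cv2.imwrite("pics/w14.png",cv2.resize(c["pixels"][0:150,200:430],None,fx=3.4,fy=3.4,interpolation=cv2.INTER_CUBIC))
s=robot.read_state();print(s["force"],s["tool_pos"])
E
```

```text
[-4.1617327  -2.73003052  2.95074356] [0.52776118 0.1702097  0.2003438 ]
```

View pics/w14.png

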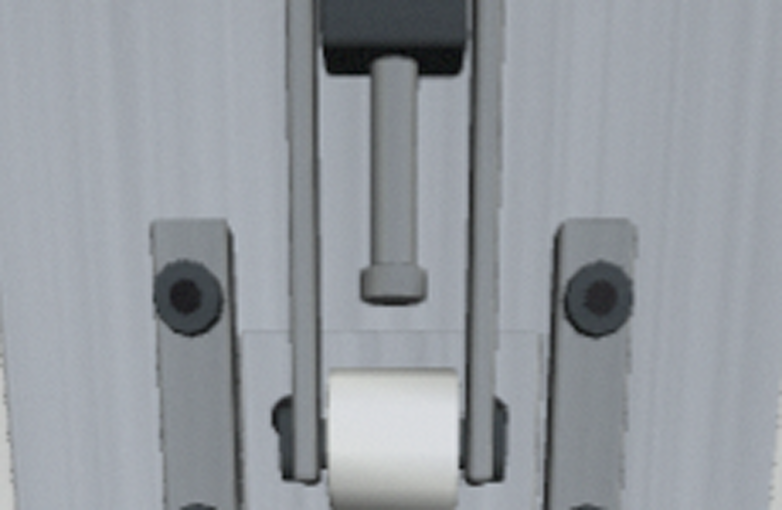

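The gap is down to about 3 mm and the tongue is centred between the rails (392.5 for both). I'll creep 1.2 mm per call and watch Fx.

Emit:
{"name": "arm_command", "arguments": {
  "motion": [
    {"slide": [0, -0.001, 0], "turn": [0, 0, 0]},
    {"slide": [0, -0.001, 0], "turn": [0, 0, 0]},
    {"slide": [0, -0.001, 0], "turn": [0, 0, 0]},
    {"slide": [0, 0, 0], "turn": [0, 0, 0]},
    {"slide": [0, 0, 0], "turn": [0, 0, 0]}
  ]
}}

```text
t: 14.72
tool_pos: [0.5289, 0.1701, 0.2003]
orientation: [-2.058, 2.373, -0.0]
force: [-4.1, -1.5, 5.7]
opening: 0.0477
```

Emit:
{"name": "arm_command", "arguments": {
  "motion": [
    {"slide": [0, -0.001, 0], "turn": [0, 0, 0]},
    {"slide": [0, -0.001, 0], "turn": [0, 0, 0]},
    {"slide": [0, 0, 0], "turn": [0, 0, 0]},
    {"slide": [0, 0, 0], "turn": [0, 0, 0]},
    {"slide": [0, 0, 0], "turn": [0, 0, 0]}
  ]
}}

```text
t: 15.13
tool_pos: [0.5297, 0.17, 0.2003]
orientation: [-2.058, 2.373, -0.0]
force: [-4.5, -2.2, 4.5]
opening: 0.0473
```

Emit:
{"name": "arm_command", "arguments": {
  "motion": [
    {"slide": [0, -0.001, 0], "turn": [0, 0, 0]},
    {"slide": [0, 0, 0], "turn": [0, 0, 0]},
    {"slide": [0, -0.001, 0], "turn": [0, 0, 0]},
    {"slide": [0, 0, 0], "turn": [0, 0, 0]},
    {"slide": [0, 0, 0], "turn": [0, 0, 0]}
  ]
}}

```text
t: 15.55
tool_pos: [0.5305, 0.1698, 0.2003]
orientation: [-2.058, 2.373, -0.0]
force: [-4.7, -1.7, 5.6]
opening: 0.0471
```

```bash
python3 - <<'E'
from plant import robot
from h import *
c=robot.read_camera("wrist")
cv2.imwrite("pics/w15.png",cv2.resize(c["pixels"][50:130,260:370],None,fx=7,fy=7,interpolation=cv2.INTER_CUBIC))
s=robot.read_state();print(s["force"],s["tool_pos"])
E
```

```text
[-4.48681908 -1.06044091  4.46638864] [0.53050552 0.16984269 0.20032505]
```

View pics/w15.png

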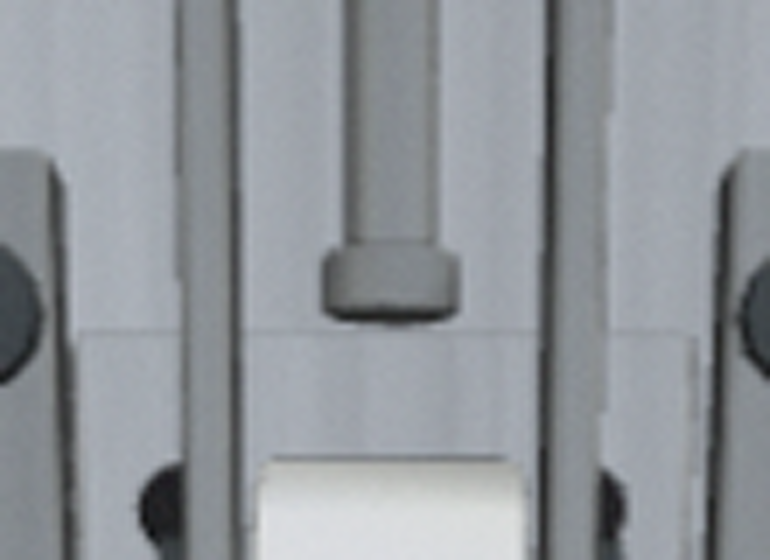

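The gap is about 1 mm (screw face row about 320, tongue end row 332). I'm going on in 0.4 mm steps.

Emit:
{"name": "arm_command", "arguments": {
  "motion": [
    {"slide": [0, -0.001, 0], "turn": [0, 0, 0]},
    {"slide": [0, 0, 0], "turn": [0, 0, 0]},
    {"slide": [0, 0, 0], "turn": [0, 0, 0]},
    {"slide": [0, -0.001, 0], "turn": [0, 0, 0]},
    {"slide": [0, 0, 0], "turn": [0, 0, 0]}
  ]
}}

```text
t: 16.02
tool_pos: [0.5313, 0.1697, 0.2003]
orientation: [-2.058, 2.373, -0.0]
force: [-5.1, -1.5, 5.4]
opening: 0.0474
```

Emit:
{"name": "arm_command", "arguments": {
  "motion": [
    {"slide": [0, -0.001, 0], "turn": [0, 0, 0]},
    {"slide": [0, 0, 0], "turn": [0, 0, 0]},
    {"slide": [0, 0, 0], "turn": [0, 0, 0]},
    {"slide": [0, 0, 0], "turn": [0, 0, 0]},
    {"slide": [0, 0, 0], "turn": [0, 0, 0]}
  ]
}}

```text
t: 16.43
tool_pos: [0.5316, 0.1697, 0.2003]
orientation: [-2.058, 2.373, -0.0]
force: [-4.5, -2.5, 6.4]
opening: 0.0474
```

Emit:
{"name": "arm_command", "arguments": {
  "motion": [
    {"slide": [0, -0.001, 0], "turn": [0, 0, 0]},
    {"slide": [0, 0, 0], "turn": [0, 0, 0]},
    {"slide": [0, 0, 0], "turn": [0, 0, 0]},
    {"slide": [0, 0, 0], "turn": [0, 0, 0]},
    {"slide": [0, 0, 0], "turn": [0, 0, 0]}
  ]
}}

```text
t: 16.85
tool_pos: [0.5318, 0.1697, 0.2003]
orientation: [2.058, -2.373, -0.001]
force: [-7.1, -1.5, 7.7]
opening: 0.0478
```

Emit:
{"name": "arm_command", "arguments": {
  "motion": [
    {"slide": [0, -0.001, 0], "turn": [0, 0, 0]},
    {"slide": [0, 0, 0], "turn": [0, 0, 0]},
    {"slide": [0, 0, 0], "turn": [0, 0, 0]},
    {"slide": [0, 0, 0], "turn": [0, 0, 0]},
    {"slide": [0, 0, 0], "turn": [0, 0, 0]}
  ]
}}

```text
t: 17.27
tool_pos: [0.532, 0.1697, 0.2003]
orientation: [2.058, -2.373, -0.001]
force: [-8.9, -1.8, 10.1]
opening: 0.0474
```

```bash
python3 - <<'E'
from plant import robot
from h import *
c=robot.read_camera("wrist")
cv2.imwrite("pics/w16.png",cv2.resize(c["pixels"][50:130,260:370],None,fx=7,fy=7,interpolation=cv2.INTER_CUBIC))
s=robot.read_state();print(s["force"],s["tool_pos"])
E
```

```text
[-9.41066317 -0.93272692  9.60867117] [0.53197852 0.16967553 0.20032786]
```

View pics/w16.png

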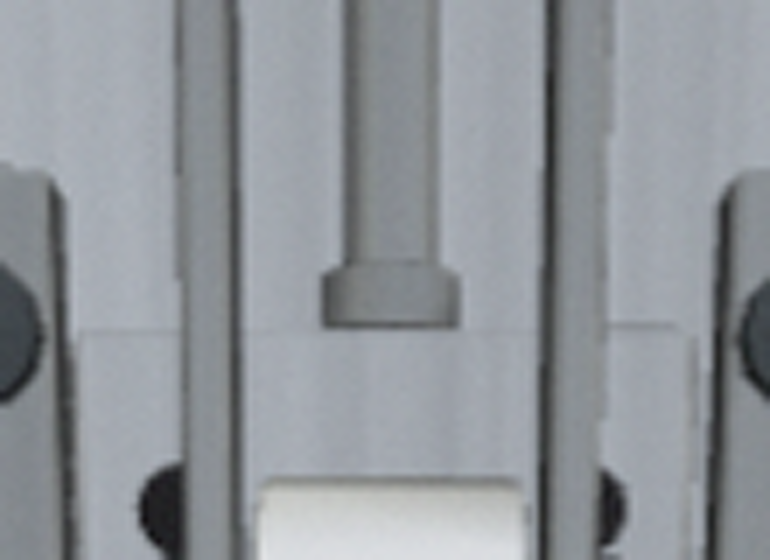

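The stop is found: Fx rose from -4.5 to about -9.4 N (about 5 N on the stop), travel stalled at x = 0.532, and the crop shows the screw face meeting the tongue end at row 327. I'll ease the vertical load a little, then let go while still pressing.

Emit:
{"name": "arm_command", "arguments": {
  "motion": [
    {"slide": [0, 0, -0.001], "turn": [0, 0, 0]},
    {"slide": [0, 0, 0], "turn": [0, 0, 0]},
    {"slide": [0, 0, 0], "turn": [0, 0, 0]},
    {"slide": [0, 0, 0], "turn": [0, 0, 0]},
    {"slide": [0, 0, 0], "turn": [0, 0, 0]}
  ],
  "grip_force": 20
}}

```text
t: 17.73
tool_pos: [0.532, 0.1697, 0.2003]
orientation: [2.058, -2.373, -0.001]
force: [-6.5, -1.6, 4.6]
opening: 0.0476
```

Emit:
{"name": "arm_command", "arguments": {
  "motion": [
    {"slide": [0, -0.001, 0], "turn": [0, 0, 0]},
    {"slide": [0, 0, 0], "turn": [0, 0, 0]},
    {"slide": [0, 0, 0], "turn": [0, 0, 0]},
    {"slide": [0, 0, 0], "turn": [0, 0, 0]},
    {"slide": [0, 0, 0], "turn": [0, 0, 0]}
  ]
}}

```text
t: 18.15
tool_pos: [0.5321, 0.1697, 0.2003]
orientation: [2.058, -2.372, -0.002]
force: [-9.2, -1.0, 6.3]
opening: 0.0478
```

Emit:
{"name": "arm_command", "arguments": {
  "motion": [
    {"slide": [0, 0, 0], "turn": [0, 0, 0]},
    {"slide": [0, 0, 0], "turn": [0, 0, 0]},
    {"slide": [0, 0, 0], "turn": [0, 0, 0]},
    {"slide": [0, 0, 0], "turn": [0, 0, 0]},
    {"slide": [0, 0, 0], "turn": [0, 0, 0]}
  ],
  "gripper": 75
}}

```text
t: 18.57
tool_pos: [0.5329, 0.1694, 0.2004]
orientation: [-2.058, 2.373, -0.0]
force: [-0.1, 0.1, 1.7]
opening: 0.0698
```

```bash
python3 - <<'E'
from plant import robot
from h import *
c=robot.read_camera("wrist")
cv2.imwrite("pics/w17.png",c["pixels"])
cv2.imwrite("pics/w17c.png",cv2.resize(c["pixels"][50:130,260:370],None,fx=7,fy=7,interpolation=cv2.INTER_CUBIC))
s=robot.read_state();print(s["force"],s["tool_pos"],s["opening"])
E
```

```text
[0.60185853 0.23999556 0.87826388] [0.53286502 0.16942594 0.20039315] 0.06967654613802039
```

View pics/w17.png

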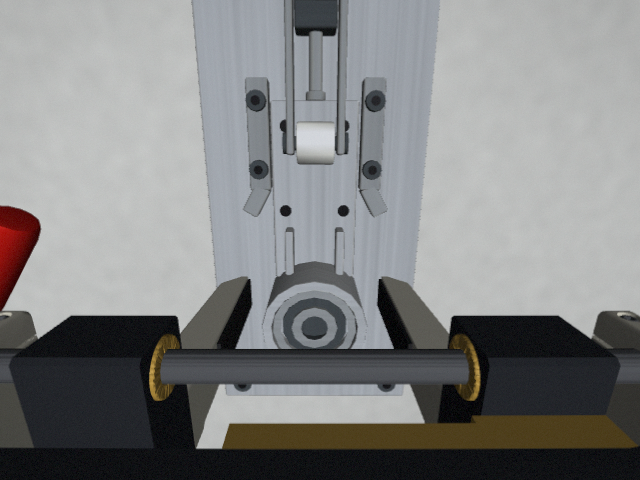

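View pics/w17c.png

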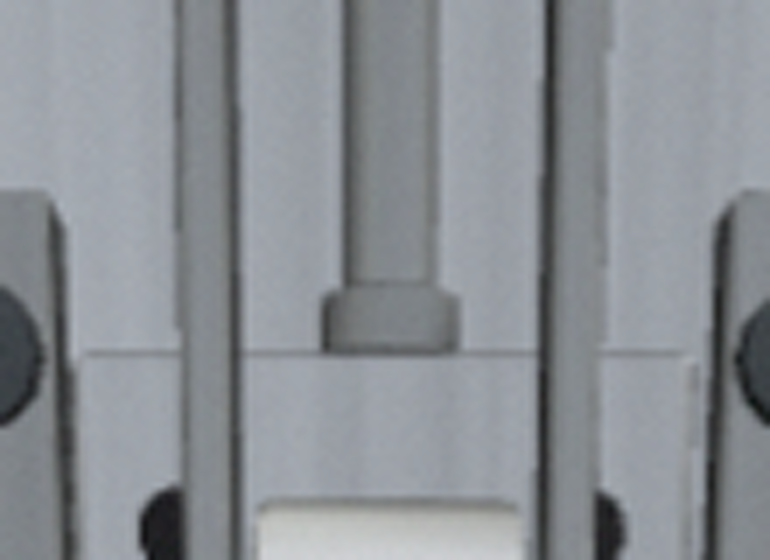

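The cover is released, and the screw face still meets the tongue end at row 353 with no gap. The fingers stand clear either side of the hub, so I retract straight up.

Emit:
{"name": "arm_command", "arguments": {
  "motion": [
    {"slide": [0, 0, -0.02], "turn": [0, 0, 0]},
    {"slide": [0, 0, -0.05], "turn": [0, 0, 0]},
    {"slide": [0, 0, -0.07], "turn": [0, 0, 0]},
    {"slide": [0, 0, -0.07], "turn": [0, 0, 0]},
    {"slide": [0, 0, -0.05], "turn": [0, 0, 0]}
  ],
  "gripper": 90
}}

```text
t: 19.03
tool_pos: [0.5331, 0.1695, 0.3077]
orientation: [-2.056, 2.372, -0.002]
force: [0.8, 0.2, 0.9]
opening: 0.0837
```

Emit:
{"name": "arm_command", "arguments": {
  "motion": [
    {"slide": [0, 0, 0], "turn": [0, 0, 0]},
    {"slide": [0, 0, 0], "turn": [0, 0, 0]},
    {"slide": [0, 0, 0], "turn": [0, 0, 0]},
    {"slide": [0, 0, 0], "turn": [0, 0, 0]},
    {"slide": [0, 0, 0], "turn": [0, 0, 0]}
  ]
}}

```text
t: 19.45
tool_pos: [0.5321, 0.1693, 0.3027]
orientation: [2.056, -2.372, -0.002]
force: [0.9, 0.7, -0.4]
opening: 0.0839
```

```bash
python3 - <<'E'
from plant import robot
from h import *
c=robot.read_camera("wrist")
cv2.imwrite("pics/w18.png",cv2.resize(c["pixels"][0:300,180:450],None,fx=2,fy=2,interpolation=cv2.INTER_CUBIC))
d=robot.read_camera("side");cv2.imwrite("pics/s18.png",cv2.resize(d["pixels"][180:360,200:400],None,fx=3.3,fy=3.3,interpolation=cv2.INTER_CUBIC))
s=robot.read_state();print(s["force"],s["tool_pos"],s["opening"],s["t"])
E
```

```text
[0.22975755 0.26046417 0.59624798] [0.53229734 0.16931305 0.3030859 ] 0.08371202189906146 19.55
```

View pics/w18.png

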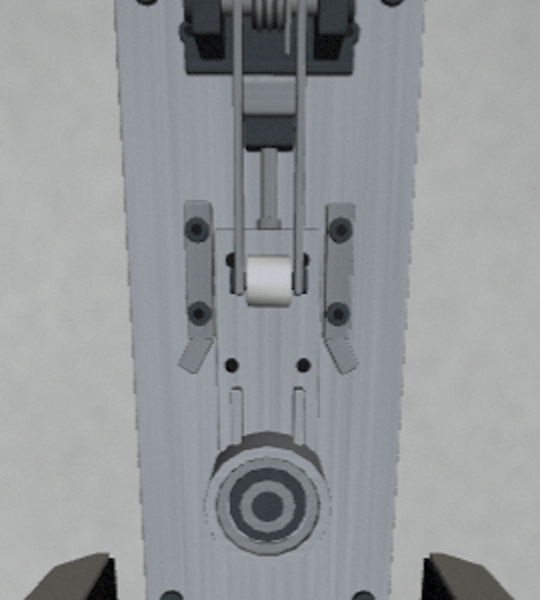

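View pics/s18.png

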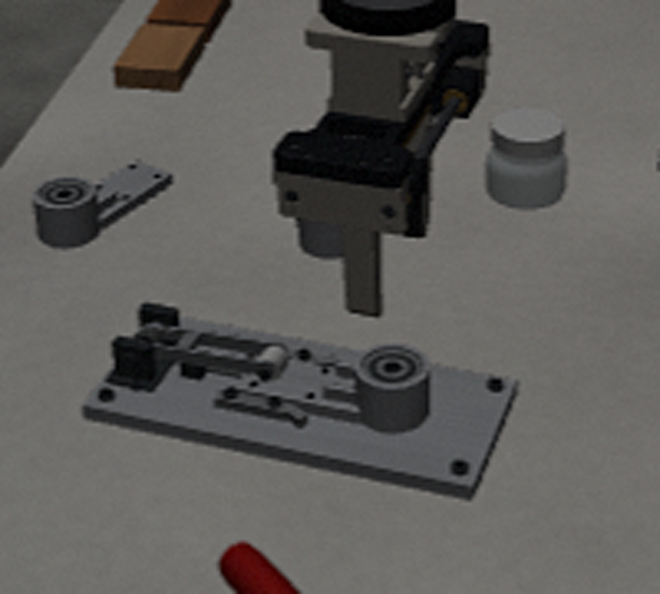

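The cover lies flat between the rails with its tongue end at the screw (row 228 in the wrist crop). The roller is on the tongue and the gripper is well clear. The jar and screwdriver look undisturbed. I'm handing in.

```bash
python3 - <<'E'
from plant import robot
robot.close_job()
E
```

```text
the job is handed in; nothing more can be done
```

I clamped the rightmost of the four look-alike covers in the greasing fixture and handed the job in at about 19.6 s. It lies flat between the rails, with the roller on its tongue and the tongue end against the stop screw.

- **Insertion:** Pushing the tongue under the roller took about 16 N. In that phase the sideways push and downward load together peaked at about 24 N (limit on the fixture 50 N), so I raised the arm slightly to ease it. Near the end the hub lifted about 0.5 mm, and I lowered it again before feeling for the stop.
- **Stop:** I crept in 0.4 mm steps. The push rose from about 4.5 N to 9 N and travel stalled, which puts roughly 5 N on the stop (15 N would shift it). I let go at that push.
- **Last checks:** After release and after retracting, the pictures showed no gap between screw and tongue. The gripper was about 100 mm clear and read no contact force. The jar and screwdriver looked undisturbed in the last picture. The crown gear was not in that picture, and I did no work near it.
- **Not checked or off:** I could not measure how hard the tongue presses on the stop after letting go, only that the pictures show it touching. Lengths and widths from the wrist camera read about 1–4% small, so I centred the tongue by comparing it with the rails in the same picture.

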